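# Square up a row of find boxes with a straightedge

## Task

Three card boxes stand in a ragged row on the black photo mat. Take the straightedge by its grip and push the boxes away from you with its long upright face until their front faces stand flush in one straight row along the white line printed across the mat, without touching the boxes with the hand. Then lay the straightedge down flat on the desk, clear of the mat, and leave the row and everything else as it stands.

Things in the scene. Friction and masses are not known exactly. Their poses are not given: they have to be found in the camera images.
- mat_line (a point): Midpoint of the 4 mm wide, 300 mm long white line across a flat black mat (2 mm thick, fixed), on the mat's top. x points square to the line, away from the robot; y along the line; z up. In this frame the mat spans x -185 to +115, y -160 to +160 mm. Fine ticks near the mat's front edge are not the line. Box fronts start 15 to 60 mm on the robot's side of the line, turned up to 8 degrees.
- box_a_front (a point): Lidded brown card box, 68 mm wide x 104 mm long x 45 mm high, loose, its long side across the printed line. This point is the centre of its front face (the 68 mm wide end nearest the robot), 22.5 mm above the mat. y points out of the front face towards the robot, z up.
- box_b_front (a point): Lidded brown card box, 64 mm wide x 89 mm long x 40 mm high, loose, its long side across the printed line. This point is the centre of its front face (the 64 mm wide end nearest the robot), 20 mm above the mat. y points out of the front face towards the robot, z up.
- box_c_front (a point): Lidded brown card box, 64 mm wide x 89 mm long x 40 mm high, loose, its long side across the printed line. This point is the centre of its front face (the 64 mm wide end nearest the robot), 20 mm above the mat. y points out of the front face towards the robot, z up.
- box_a: The larger box as a whole; origin at the centre of its underside, 90 g.
- box_b: One of the two smaller boxes as a whole; origin at the centre of its underside, 70 g.
- box_c: The other smaller box as a whole; origin at the centre of its underside, 70 g.
- straightedge: Aluminium straightedge, loose, 250 mm long (y), 70 mm deep (x), 250 g, flat on the desk left of the mat. Origin on its underside at the middle of the foot of the pushing face. That face is the outside (x = 0, looking to +x) of an upright lip 26 mm high, 6 mm thick, along the whole +x side; behind it a flat 6 mm plate reaches back to x = -70 mm. z up.
- straightedge_grip (a point): Where to grasp the straightedge: middle of its black upright grip, 40 mm above the underside, at x = -45 mm, y = 0 (45 mm behind the pushing face). The grip is 16 mm thick (x), 80 mm long (y), its top 56 mm above the underside; its lowest 11 mm widen into a flange 26 mm thick. Axes as the straightedge's.
- straightedge_face (a point): Middle of the straightedge's pushing face, 13 mm above the underside; x points out of the face, y along it.
- straightedge_end1 (a point): Middle of the straightedge's +y end (x = -35 mm, y = +125 mm, 3 mm above the underside).
- straightedge_end2 (a point): Middle of the straightedge's -y end (x = -35 mm, y = -125 mm, 3 mm above the underside).
- tape_roll: Roll of tan tape, 85 mm across, 24 mm high, loose bystander behind the mat. Origin at the underside's centre.
- loupe: Black loupe, 42 mm across, 36 mm high, loose bystander. Origin at the underside's centre.
- glue_stick: Glue stick lying on its side, 95 mm long, 24 mm thick, loose bystander. Origin at the underside's centre.
- powder_jar: Upright jar with a lid, 57 mm across, 68 mm high, loose bystander. Origin at the underside's centre.
- marker: Marker pen, 138 mm long, 16 mm thick, loose bystander. Origin at the underside's centre.

How it is judged:
By the outcome, as a careful person would: the job done as asked, in the order asked, and still so for the second after the job is handed in, with the robot touching nothing.
It also fails if it takes over 54 s, if anything falls off the work surface, if the arm or the gripper's body presses on something with over 40 N, if the wrist force passes 120 N, or if a joint passes its speed limit or range.

## Robot

A 7-joint arm with a two-finger parallel gripper is mounted at the origin on a cart in front of the work surface, level with it; the furniture and walls round the work are solid. World frame = base frame: x ahead of the robot, y to its left, z up, the work surface at z = 0. Lengths are in m, angles in rad, forces in N, time in s.
With the tool pointing down it reaches from about 0.35 to 0.775 m from the base axis. Payload 3.1 kg.
Tool frame: the origin (TCP) lies where the fingers leave the gripper's body, on its centre line; the fingertips stand 73 mm ahead of it and the grasp point (between the pads) lies 54 mm ahead of it; z points along the fingers, y is the direction in which the jaws open and shut (so a half turn about z gives the same grasp; the last joint's range is limited). The gripper opens to 85 mm and grips with 20 to 120 N. Pads are 22 mm wide; open, the fingers measure 114 mm over their backs; the gripper's body (76 mm by 85 mm) begins 54 mm behind the grasp point. The pads swing forward as they close: fully open they stand 13 mm farther back than shut.
Start: joints at [-1.391, 0.311, 0.014, 1.512, -0.004, 1.319, -0.027], TCP at [0.121, 0.537, 0.304] pointing down, gripper open.
Joint ranges: [-2.7, 2.7], [-0.3, 1.91], [-1.27, 1.3], [0.12, 2.57], [-1.44, 4.58], [0.2, 2.03], [-3.05, 3.05]. Speed limits (rad/s): [2.79, 2.79, 3.14, 3.14, 3.14, 3.14, 3.14].

## Interface

Orientations are given as [roll, pitch, yaw] about the fixed x, y, z axes, in that order (R = Rz(yaw) Ry(pitch) Rx(roll)).
In Python, from station import * gives the robot as it stands.
- The arm moves only by the tool servo_tool, never from a script. Its argument "plan" is text: rows parted by semicolons, each of 7 numbers parted by spaces: the closure, from -1 (fully open) to 1 (shut), so that 0 is half open, then the shift along the tool's x, y, z normalised to -1 to 1, where 1 is 25 mm, then the turn, a rotation vector about the tool's x, y, z normalised to -1 to 1, where 1 is 4 degrees. In form: grip tx ty tz ax ay az; .... A call has 1 to 10 rows; each row shifts and turns the commanded pose from where the row before left it, along the tool's axes as they then stand; what a row does not reach is not made up. A row lasts 1/12 s, in which the tool goes at most 41.7 mm and 7.16 degrees, less where a joint would pass 70% of its speed; a pose out of reach is approached as far as the arm can. A call with a number of a shift or a turn outside -1 to 1 is refused whole. A call with a gripper value outside its range is refused whole. The fingers move at their own pace and stop on an object; "force" is the grip in N (left out, the last holds). Time passes only in rows, so rows that do not move let the fingers close. It gives the time, the measured TCP pose, the force and the opening at its end, in the units of the state.
- read_state(): the state, without advancing time (a new reading comes with each control period).
- camera(name): name is "side" or "top" or "wrist"; returns a dict with "frame" (420x560x3 uint8, blue, green, red), "z_map" (420x560 float32, m along the optical axis (not along the pixel's ray), 0 where there is no reading), "mtx" (3x3 intrinsics, pixels), "world_from_camera" (4x4, takes a point from camera to world coordinates); the wrist camera has in their place "tool_from_camera" (4x4, takes a point from camera to tool coordinates, whose origin is the TCP and whose axes are the flange's). Camera axes: x right, y down, z forward; pixel columns grow to the right and rows downward; lengths in m; the calibration is good to about 2 mm. A picture is of the moment at which its call begins: read the wrist's pose just before it.
- hand_in(): hands the job in, once; it reports no verdict.
The state is a dict: "time_s": time; "joint_pos": joint angles; "dq": joint speeds; "tau": joint torques, N m; "eef_pos": TCP position; "tool_rot": TCP orientation; "contact_force": force on the tool from outside, world axes, zero at the start; "torque": the same for the moment, N m; "gripper_width": opening from 0.0 (shut) to 1.0 (fully open).
Only numpy, scipy, OpenCV 4.12 (cv2) and the standard library are available. Lean on these libraries where they do the work, as an engineer would, in place of code of your own. Each camera call takes 0.05 s, during which the arm holds its last target.

## Working session

There is one attempt and no reset: what is moved stays moved. The work goes in short steps, Python scripts to look and compute and a tool call to move; the robot and the scene stay as the last step left them, time stands still between calls to the robot, and variables do not carry over. Pictures are saved under pics/ and viewed, and the job is handed in when it is done.

Besides the shell and the picture viewer there is one more tool, called after ">>>" as name(argument=value, ...) on one line, values as JSON. servo_tool: Moves the arm, as the interface text tells. Its arguments: {"type":"object","properties":{"plan":{"type":"string"},"force":{"type":"number"}},"required":["plan"]}

```bash
mkdir -p pics; ls; python3 - <<'E'
from station import *
import cv2,numpy as np
s=read_state();print(s)
for n in ["top","side"]:
    c=camera(n);cv2.imwrite(f"pics/{n}0.png",c["frame"]);np.savez(f"{n}0.npz",**c)
    print(n,c["mtx"],c["world_from_camera"])
E
```

```text
pics
{'time_s': 0.0, 'joint_pos': array([-1.39072491,  0.31175048,  0.01397532,  1.51305013, -0.00440343,
        1.31920448, -0.02722654]), 'dq': array([ 0.00190873,  0.00042794, -0.00019061, -0.00085075, -0.00015714,
        0.0007556 ,  0.00088361]), 'tau': array([-2.58835626e-04, -3.79911125e+01,  1.45931588e-01, -2.30592173e+01,
        1.22508212e-02,  1.37167575e-02,  1.05272053e-05]), 'eef_pos': array([0.12082691, 0.53599353, 0.30281001]), 'tool_rot': array([-3.13921265e+00,  8.91043458e-05,  2.91988663e+00]), 'contact_force': array([-0.12178701,  0.69276365,  0.10806891]), 'torque': array([-0.0168027 ,  0.03831323, -0.00564941]), 'gripper_width': 0.9993759619898444}
top [[439.46323586   0.         279.42273368]
 [  0.         439.46323586 210.47155944]
 [  0.           0.           1.        ]] [[-4.01720045e-03 -9.96286661e-01  8.60043616e-02  4.76743245e-01]
 [-9.99991683e-01  3.94174904e-03 -1.04709861e-03  1.12483541e-01]
 [ 7.04202770e-04 -8.60078528e-02 -9.96294210e-01  1.25594381e+00]
 [ 0.00000000e+00  0.00000000e+00  0.00000000e+00  1.00000000e+00]]
side [[471.09906035   0.         271.19675468]
 [  0.         471.09906035 209.95519035]
 [  0.           0.           1.        ]] [[-0.99257114 -0.07488959  0.0958858   0.40132525]
 [-0.12150284  0.65090615 -0.7493719   1.31597924]
 [-0.0062925  -0.75545532 -0.65516995  1.12504144]
 [ 0.          0.          0.          1.        ]]
```

View pics/top0.png

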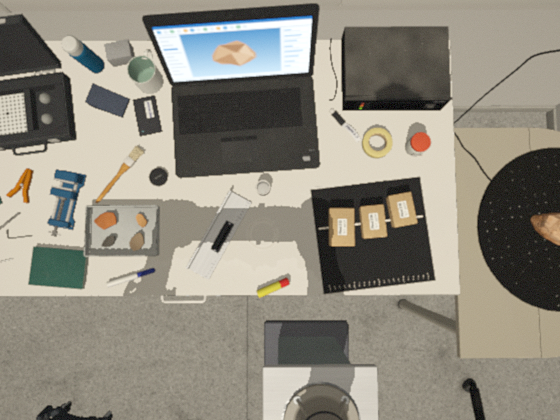

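View pics/side0.png

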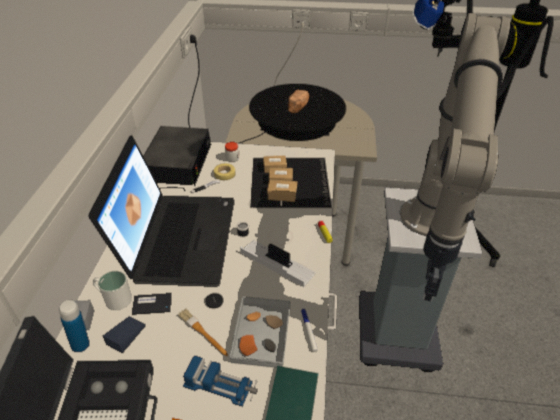

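The top view shows the mat with the boxes at (342,227), (374,221) and (403,210), the line at v≈222, and the straightedge with its black grip at (222,236). I'll enlarge it to see details.

```bash
python3 - <<'E'
import cv2,numpy as np
c=np.load("top0.npz");f=c["frame"]
a=cv2.resize(f[175:305,170:300],None,fx=4.5,fy=4.5,interpolation=cv2.INTER_CUBIC)
cv2.imwrite("pics/z1.png",a)
a=cv2.resize(f[170:300,305:445],None,fx=4.5,fy=4.5,interpolation=cv2.INTER_CUBIC)
cv2.imwrite("pics/z2.png",a)
M=c["world_from_camera"];K=c["mtx"]
z=c["z_map"];v,u=np.mgrid[0:420,0:560]
P=np.stack([(u-K[0,2])/K[0,0]*z,(v-K[1,2])/K[1,1]*z,z,np.ones_like(z)],-1)@M.T
np.save("top0_P.npy",P[...,:3])
# heights
for (x,y) in [(222,236),(205,260),(240,200),(250,250),(342,227),(374,221),(403,210),(350,270),(376,141),(416,141),(270,290)]:
    print((x,y),P[y,x,:3].round(4))
E
```

```text
(222, 236) [0.5111 0.268  0.0565]
(205, 260) [0.445  0.3218 0.0076]
(240, 200) [0.4767 0.1125 1.2559]
(250, 250) [ 0.4726  0.1955 -0.0018]
(342, 227) [ 0.5348 -0.061   0.0458]
(374, 221) [ 0.5513 -0.1505  0.0416]
(403, 210) [ 0.5818 -0.2324  0.0389]
(350, 270) [ 0.415  -0.0881  0.0014]
(376, 141) [ 0.7862 -0.17    0.0026]
(416, 141) [ 0.7699 -0.2656  0.0672]
(270, 290) [0.3617 0.1383 0.0203]
```

View pics/z1.png

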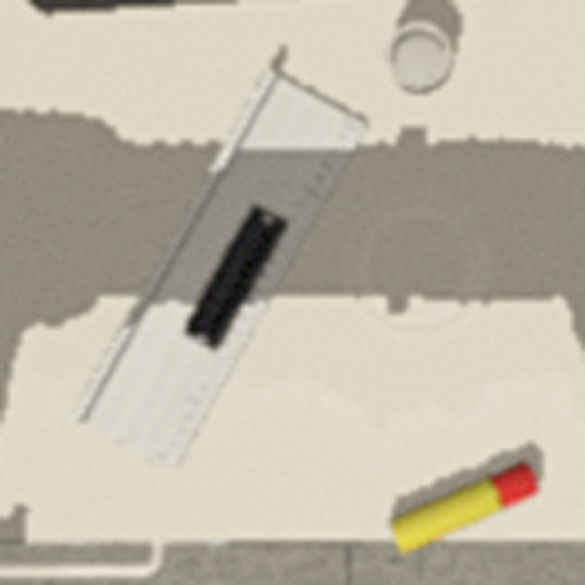

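View pics/z2.png

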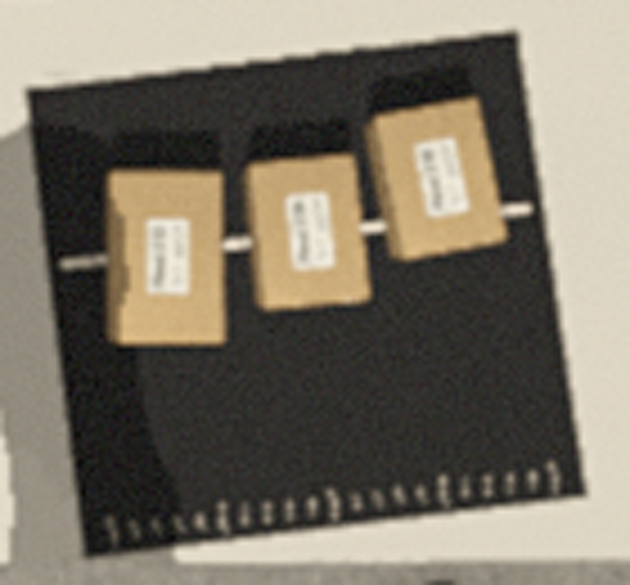

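The lip is the thin ridge on the image-left side of the bar, so the bar's +x points left and up. The line is tilted slightly. I'll measure by ray casting.

```bash
cat > h.py <<'E'
import cv2,numpy as np
def cast(uv,K,M,z):
    uv=np.atleast_2d(np.asarray(uv,float))
    d=np.c_[(uv[:,0]-K[0,2])/K[0,0],(uv[:,1]-K[1,2])/K[1,1],np.ones(len(uv))]@M[:3,:3].T
    t=(z-M[2,3])/d[:,2]
    return M[:3,3]+d*t[:,None]
def proj(P,K,M):
    P=np.atleast_2d(P);q=(P-M[:3,3])@M[:3,:3];return np.c_[q[:,0]/q[:,2]*K[0,0]+K[0,2],q[:,1]/q[:,2]*K[1,1]+K[1,2]]
def rect(mask):
    cs=cv2.findContours(mask.astype(np.uint8),cv2.RETR_EXTERNAL,cv2.CHAIN_APPROX_NONE)[0]
    return max(cs,key=cv2.contourArea)
E
python3 - <<'E'
from h import *
c=np.load("top0.npz");f=c["frame"].astype(int);K=c["mtx"];M=c["world_from_camera"]
g=f.sum(2)
def win(m,u0,u1,v0,v1):
    o=np.zeros_like(m);o[v0:v1,u0:u1]=m[v0:v1,u0:u1];return o
m=win(g<220,205,240,215,260); cn=rect(m)
p=cast(cn[:,0],K,M,.056)[:,:2].astype(np.float32)
r=cv2.minAreaRect(p*1000);print("grip",r, cv2.contourArea(cn))
b=cv2.boxPoints(r);print(b)
# mat line
hsv=cv2.cvtColor(c["frame"],cv2.COLOR_BGR2HSV)
m=win((g>330)&(hsv[...,1]<70),315,430,200,235)
vs,us=np.nonzero(m);P=cast(np.c_[us,vs],K,M,.002)
# exclude labels: keep near fit line
end=cast([[318.5,228.2],[422.8,216.3]],K,M,.002);print("ends rough",end.round(4))
n=np.array([-(end[1]-end[0])[1],(end[1]-end[0])[0]]);n/=np.linalg.norm(n)
k=abs((P[:,:2]-end[0,:2])@n)<.006
q=P[k,:2];vx=cv2.fitLine(q.astype(np.float32),cv2.DIST_HUBER,0,.001,.001).ravel();print("line",vx,k.sum())
t=(q-vx[2:])@vx[:2];print("len",np.ptp(t),"mid",vx[2:]+vx[:2]*(t.max()+t.min())/2, np.degrees(np.arctan2(-vx[0],vx[1])))
# boxes
m=win((hsv[...,0]>8)&(hsv[...,0]<25)&(hsv[...,1]>80)&(g>250),315,435,185,255)
cs=cv2.findContours(m.astype(np.uint8),cv2.RETR_EXTERNAL,cv2.CHAIN_APPROX_NONE)[0]
for q in cs:
    if cv2.contourArea(q)<200: continue
    h=.047 if q[:,0,0].min()<335 else .042
    r=cv2.minAreaRect((cast(q[:,0],K,M,h)[:,:2]*1000).astype(np.float32));print("box",r,cv2.boxPoints(r).round(0).tolist())
# mat corners
print(cast(np.array([[28,90],[517,33],[586,493],[88,556]])/4.5+[305,170],K,M,.002).round(4))
# straightedge lip ends (zoom1)
print(cast(np.array([[82,418],[275,75]])/4.5+[170,175],K,M,.026).round(4))
print(cast(np.array([[368,125],[180,465]])/4.5+[170,175],K,M,.006).round(4))
E
```

```text
grip ((511.51824951171875, 268.13885498046875), (23.398714065551758, 84.79158782958984), 61.138912200927734) 216.5
[[468.7412  278.35657]
 [543.00104 237.42871]
 [554.2953  257.92114]
 [480.03546 298.849  ]]
ends rough [[ 5.338e-01 -2.000e-04  2.000e-03]
 [ 5.666e-01 -2.990e-01  2.000e-03]]
line [ 0.1182324  -0.99298596  0.5517347  -0.15509546] 186
len 0.31776202881994614 mid [ 0.55225511 -0.15946628] -173.2099
box ((534.986328125, -59.5970344543457), (69.06017303466797, 105.2174301147461), 89.21387481689453) [[482.0, -93.0], [587.0, -95.0], [588.0, -26.0], [483.0, -24.0]]
box ((550.77490234375, -147.26646423339844), (92.4493408203125, 70.0289535522461), 4.922405242919922) [[502.0, -116.0], [508.0, -186.0], [600.0, -178.0], [594.0, -108.0]]
box ((583.0740966796875, -226.90354919433594), (92.27176666259766, 73.45513153076172), 10.154351234436035) [[531.0, -199.0], [544.0, -271.0], [635.0, -255.0], [622.0, -183.0]]
[[ 0.6437  0.0195  0.002 ]
 [ 0.6793 -0.2942  0.002 ]
 [ 0.3873 -0.3284  0.002 ]
 [ 0.3495 -0.0151  0.002 ]]
[[0.4239 0.3651 0.026 ]
 [0.6367 0.2472 0.026 ]]
[[0.607  0.1901 0.006 ]
 [0.3935 0.3075 0.006 ]]
```

>>> servo_tool(plan="0 -0.88 -0.35 0.13 0 0 0;0 -0.88 -0.35 0.13 0 0 0;0 -0.88 -0.35 0.13 0 0 0;0 -0.88 -0.35 0.13 0 0 0;0 -0.88 -0.35 0.13 0 0 0;0 -0.88 -0.35 0.13 0 0 0;0 -0.88 -0.35 0.13 0 0 0;0 -0.88 -0.35 0.13 0 0 0;0 -0.88 -0.35 0.13 0 0 0;0 -0.88 -0.35 0.13 0 0 0", force=100)

```text
time_s: 0.93
eef_pos: [0.3169, 0.4018, 0.2708]
tool_rot: [-3.141, -0.0, 2.92]
contact_force: [0.1, -0.6, 0.4]
gripper_width: 0.501
```

>>> servo_tool(plan="0 -0.88 -0.35 0.13 0 0 0;0 -0.88 -0.35 0.13 0 0 0;0 -0.88 -0.35 0.13 0 0 0;0 -0.88 -0.35 0.13 0 0 0;0 -0.88 -0.35 0.13 0 0 0;0 -0.88 -0.35 0.13 0 0 0;0 -0.88 -0.35 0.13 0 0 0;0 -0.88 -0.35 0.13 0 0 0;0 -0.88 -0.35 0.13 0 0 0;0 -0.88 -0.35 0.13 0 0 0")

```text
time_s: 1.77
eef_pos: [0.5122, 0.2682, 0.2381]
tool_rot: [-3.141, -0.001, 2.92]
contact_force: [1.2, 0.3, 0.9]
gripper_width: 0.501
```

>>> servo_tool(plan="0 0 0 0 0 0 0.8;0 0 0 0 0 0 0.8;0 0 0 0 0 0 0.8;0 0 0 0 0 0 0.8;0 0 0 0 0 0 0.8;0 0 0 0 0 0 0;0 0 0 0 0 0 0")

```text
time_s: 2.35
eef_pos: [0.5114, 0.269, 0.2384]
tool_rot: [-3.141, -0.0, 2.642]
contact_force: [0.0, 0.5, 0.0]
gripper_width: 0.5
```

```bash
python3 - <<'E'
from station import *
import cv2,numpy as np
s=read_state();print(s["time_s"],s["eef_pos"],s["tool_rot"],s["gripper_width"],s["contact_force"],s["joint_pos"])
c=camera("wrist");cv2.imwrite("pics/w1.png",c["frame"]);np.savez("w1.npz",eef=s["eef_pos"],rot=s["tool_rot"],**c)
print(c["mtx"],c["tool_from_camera"])
E
```

```text
2.35 [0.5114043  0.26901033 0.23838672] [-3.14062125e+00 -4.86116280e-04  2.64210447e+00] 0.5004211548421109 [0.03390546 0.45361919 0.01304605] [-0.7390691   0.41871848  0.31332307  1.5444925  -0.1346443   1.20076869
  0.66911325]
[[360.8297942    0.         283.91705497]
 [  0.         360.8297942  210.62764841]
 [  0.           0.           1.        ]] [[ 5.33961854e-05 -9.64376017e-01 -2.64535243e-01  6.64378113e-02]
 [ 9.99999983e-01  4.63905951e-06  1.84937123e-04  5.11176514e-04]
 [-1.77121731e-04 -2.64535248e-01  9.64376001e-01 -6.96213072e-02]
 [ 0.00000000e+00  0.00000000e+00  0.00000000e+00  1.00000000e+00]]
```

View pics/w1.png

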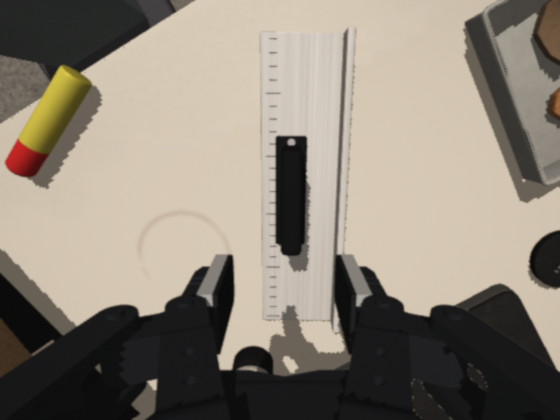

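The wrist view shows the grip at (291,193) and the lip along u≈350 on the right, with the jaws straddling it. Now I'll refine.

```bash
cat >> h.py <<'E'
from scipy.spatial.transform import Rotation as Rn
def wristM(c):
    T=np.eye(4);T[:3,:3]=Rn.from_euler('xyz',c["rot"]).as_matrix();T[:3,3]=c["eef"];return T@c["tool_from_camera"],T
E
python3 - <<'E'
from h import *
c=np.load("w1.npz");K=c["mtx"];M,T=wristM(c)
g=c["frame"].astype(int).sum(2);m=np.zeros_like(g);m[125:262,265:315]=g[125:262,265:315]<170
cn=rect(m);p=cast(cn[:,0],K,M,.056)[:,:2]*1000
r=cv2.minAreaRect(p.astype(np.float32));print("grip",r,cv2.boundingRect(cn))
# the top face only near bottom? lip
P=cast([[354,29],[336,329],[346,29]],K,M,.026);print("lip",P.round(4),np.degrees(np.arctan2(P[0,0]-P[1,0],-(P[0,1]-P[1,1]))))
P=cast([[261,32],[264,318],[333,321]],K,M,.006);print("back",P.round(4),np.degrees(np.arctan2(P[0,0]-P[1,0],-(P[0,1]-P[1,1]))))
z=c["z_map"];print(z[193,291],z[280,290])
v,u=193,291
for (u,v) in [(291,193),(291,150),(280,290),(312,100),(350,100),(160,120)]:
    d=z[v,u];print((u,v),(M@[(u-K[0,2])/K[0,0]*d,(v-K[1,2])/K[1,1]*d,d,1])[:3].round(4))
E
```

```text
grip ((508.31036376953125, 276.6264953613281), (21.0069522857666, 86.89282989501953), 61.052555084228516) (276, 137, 30, 119)
lip [[0.4272 0.3722 0.026 ]
 [0.6392 0.2525 0.026 ]
 [0.4245 0.3672 0.026 ]] -119.44934403425411
back [[0.3932 0.3139 0.006 ]
 [0.6092 0.1946 0.006 ]
 [0.6433 0.2504 0.006 ]] -118.91818730296204
0.25783762 0.33024308
(291, 193) [0.5048 0.2788 0.056 ]
(291, 150) [0.4784 0.2931 0.0517]
(280, 290) [0.5908 0.222  0.0061]
(312, 100) [0.456  0.3253 0.0049]
(350, 100) [0.4695 0.3488 0.0248]
(160, 120) [4.099e-01 2.079e-01 2.000e-04]
```

>>> servo_tool(plan="0 0.1 0.18 0.7 0 0 0;0 0 0 0.72 0 0 0;0 0 0 0.72 0 0 0;0 0 0 0.72 0 0 0;0 0 0 0.72 0 0 0;0 0 0 0.72 0 0 0;0 0 0 0.72 0 0 0;0 0 0 0.72 0 0 0;0 0 0 0 0 0 0;0 0 0 0 0 0 0")

```text
time_s: 3.23
eef_pos: [0.5109, 0.2739, 0.0945]
tool_rot: [-3.139, -0.001, 2.641]
contact_force: [0.6, -0.1, 0.2]
gripper_width: 0.5
```

>>> servo_tool(plan="1 0 0 0 0 0 0;1 0 0 0 0 0 0;1 0 0 0 0 0 0;1 0 0 0 0 0 0;1 0 0 0 0 0 0;1 0 0 0 0 0 0;1 0 0 0 0 0 0;1 0 0 0 0 0 0", force=100)

```text
time_s: 3.9
eef_pos: [0.5129, 0.2748, 0.0972]
tool_rot: [3.139, 0.002, 2.641]
contact_force: [-0.1, 0.3, 6.3]
gripper_width: 0.173
```

```bash
python3 - <<'E'
from station import *
import cv2,numpy as np
s=read_state();print(s["time_s"],s["eef_pos"],s["tool_rot"],s["gripper_width"]*85,s["contact_force"],s["torque"])
c=camera("wrist");cv2.imwrite("pics/w2.png",c["frame"]);np.savez("w2.npz",eef=s["eef_pos"],rot=s["tool_rot"],**c)
E
```

```text
3.9 [0.51286953 0.27477751 0.09721942] [3.13858848e+00 1.87630076e-03 2.64083049e+00] 14.735254678571671 [-0.06418795  0.28348907  6.31862759] [-0.18207104  0.11040612 -0.00094858]
```

View pics/w2.png

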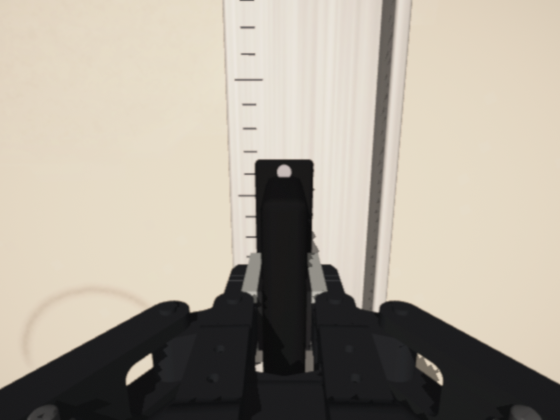

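The grip is held with a 14.7 mm opening, roughly the given 16 mm. I'll lift, turn to the mat's yaw, then travel.

>>> servo_tool(plan="1 0 0 -1 0 0 0;1 0 0 -1 0 0 0;1 0 0 -1 0 0 0;1 0 0 -1 0 0 0;1 0 0 0 0 0 0.85;1 0 0 0 0 0 0.85;1 0 0 0 0 0 0.85;1 0 0 0 0 0 0.85;1 0 0 0 0 0 0.85;1 0 0 0 0 0 0.85")

```text
time_s: 4.78
eef_pos: [0.5109, 0.274, 0.1946]
tool_rot: [-3.14, -0.001, 2.282]
contact_force: [-0.3, 0.4, -2.2]
gripper_width: 0.17
```

>>> servo_tool(plan="1 0 0 0 0 0 0.85;1 0 0 0 0 0 0.85;1 0 0 0 0 0 0.85;1 0 0 0 0 0 0.85;1 0 0 0 0 0 0.85;1 0 0 0 0 0 0.85;1 0 0 0 0 0 0.85;1 0 0 0 0 0 0.85;1 0 0 0 0 0 0.85;1 0 0 0 0 0 0.85")

```text
time_s: 5.62
eef_pos: [0.5108, 0.274, 0.1946]
tool_rot: [-3.14, 0.001, 1.688]
contact_force: [0.2, 0.4, -2.6]
gripper_width: 0.174
```

>>> servo_tool(plan="1 -0.9 -0.3 0 0 0 0;1 -0.9 -0.3 0 0 0 0;1 -0.9 -0.3 0 0 0 0;1 -0.9 -0.3 0 0 0 0;1 -0.9 -0.3 0 0 0 0;1 -0.9 -0.3 0 0 0 0;1 -0.9 -0.3 0 0 0 0;1 -0.9 -0.3 0 0 0 0;1 -0.9 -0.3 0 0 0 0;1 0 0 0 0 0 0")

```text
time_s: 6.45
eef_pos: [0.4671, 0.0587, 0.195]
tool_rot: [-3.139, 0.003, 1.683]
contact_force: [-0.5, -1.2, -2.6]
gripper_width: 0.171
```

>>> servo_tool(plan="1 -0.9 -0.3 0 0 0 0;1 -0.9 -0.3 0 0 0 0;1 -0.9 -0.3 0 0 0 0;1 -0.9 -0.3 0 0 0 0;1 -0.9 -0.3 0 0 0 0;1 -0.9 -0.3 0 0 0 0;1 -0.9 -0.3 0 0 0 0;1 -0.9 -0.3 0 0 0 0;1 0 0 0 0 0 0;1 0 0 0 0 0 0")

```text
time_s: 7.28
eef_pos: [0.4301, -0.1221, 0.1952]
tool_rot: [-3.141, -0.0, 1.687]
contact_force: [0.7, 0.4, -1.9]
gripper_width: 0.172
```

```bash
python3 - <<'E'
from station import *
import cv2,numpy as np
s=read_state();print(s["time_s"],s["eef_pos"],s["tool_rot"],s["gripper_width"]*85,s["contact_force"],s["torque"],s["joint_pos"])
c=camera("wrist");cv2.imwrite("pics/w3.png",c["frame"]);np.savez("w3.npz",eef=s["eef_pos"],rot=s["tool_rot"],**c)
E
```

```text
7.2833 [ 0.43012525 -0.12207916  0.19519326] [-3.14090923e+00 -3.37632830e-04  1.68706656e+00] 14.646494200268169 [ 0.71878354  0.37971149 -1.89340285] [0.06025716 0.03075225 0.00634562] [-0.37250939  0.23730405  0.71609948  1.95924491 -0.18323485  1.01028033
  0.54413286]
```

View pics/w3.png

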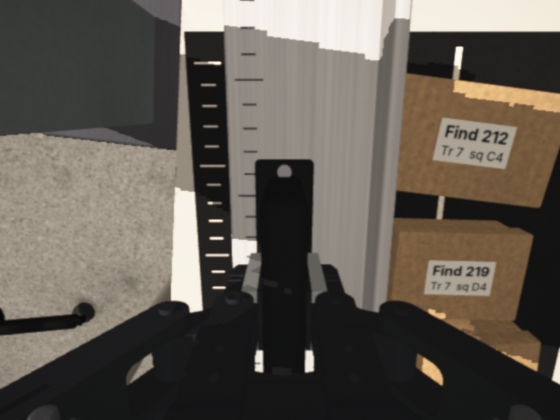

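The wrist view shows the white line's left end at about (459,48) and a gap segment at (440,207). The box fronts are partly behind the lifted lip.

```bash
python3 - <<'E'
from h import *
c=np.load("w3.npz");K=c["mtx"];M,T=wristM(c)
hsv=cv2.cvtColor(c["frame"],cv2.COLOR_BGR2HSV);w=(hsv[...,2]>150)&(hsv[...,1]<60)
pts=[]
for (u0,u1,v0,v1) in [(445,470,45,80),(430,450,194,222)]:
    vs,us=np.nonzero(w[v0:v1,u0:u1]);p=cast(np.c_[us+u0,vs+v0],K,M,.002)[:,:2];pts.append(p);print(len(p),p.mean(0).round(4),p.min(0).round(4),p.max(0).round(4),vs.min()+v0)
q=np.vstack(pts).astype(np.float32);l=cv2.fitLine(q,cv2.DIST_HUBER,0,.001,.001).ravel();print(l)
d=l[:2] if l[1]>0 else -l[:2]
print("yaw",np.degrees(np.arctan2(-d[0],d[1])))
e=np.array([d[1],-d[0]])
tt=(pts[0]-l[2:])@d;endp=l[2:]+d*tt.max();O=endp-.15*d;print("left end",endp,"O",O)
# lip points: top edge of lip outer side at z? underside = eef-.094
print("tool y ang",np.degrees(c["rot"][2])-90, "tcp in mat frame",(c["eef"][:2]-O)@e,(c["eef"][:2]-O)@d)
# lip outer edge rays in tool frame at tool z = .094-.026=.068 
Tt=c["tool_from_camera"]
for uv in [(410,20),(396,215),(388,305)]:
    r=Tt[:3,:3]@[(uv[0]-K[0,2])/K[0,0],(uv[1]-K[1,2])/K[1,1],1];t=(.068-Tt[2,3])/r[2];print("lip tool",(Tt[:3,3]+r*t).round(4))
E
python3 - <<'E'
import cv2
f=cv2.imread('pics/w3.png');cv2.imwrite('pics/w3z.png',cv2.resize(f[20:320,360:560],None,fx=2,fy=2,interpolation=cv2.INTER_CUBIC))
E
```

```text
206 [ 0.5359 -0.0086] [ 0.5326 -0.0197] [0.5387 0.0006] 46
92 [ 0.5478 -0.1107] [ 0.5457 -0.1192] [ 0.55  -0.102] 196
[ 0.11533531 -0.9933266   0.53958136 -0.04011893]
yaw 6.6229653
left end [0.53485825 0.00055892] O [ 0.55215854 -0.14844007]
tool y ang 6.661793741723443 tcp in mat frame -0.11817857357679264 0.04025973850114901
lip tool [0.0976 0.0442 0.068 ]
lip tool [0.0275 0.0451 0.068 ]
lip tool [-0.0124  0.045   0.068 ]
```

View pics/w3z.png

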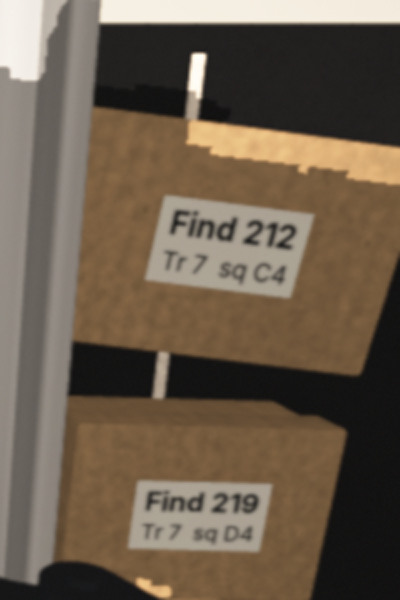

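Top and wrist agree on the line: O≈(0.552,-0.1485), yaw 6.6°. The pushing face sits 45 mm ahead of the TCP, square to within 0.1°. I'll shift, back off, then lower.

>>> servo_tool(plan="1 -0.74 -0.3 0 0 0 0;1 -0.74 -0.3 0 0 0 0;1 0 0 0 0 0 0;1 0 0 0.74 0 0 0;1 0 0 0.74 0 0 0;1 0 0 0.74 0 0 0;1 0 0 0.74 0 0 0;1 0 0 0.74 0 0 0;1 0 0 0 0 0 0;1 0 0 0 0 0 0")

```text
time_s: 8.17
eef_pos: [0.4205, -0.1579, 0.1025]
tool_rot: [-3.14, -0.001, 1.693]
contact_force: [0.2, -0.1, -2.2]
gripper_width: 0.169
```

```bash
cat > st.py <<'E'
from station import *
from h import *
import sys
tag=sys.argv[1]
O=np.array([.5521,-.1485]);a=np.radians(6.62);e=np.array([np.cos(a),np.sin(a)]);d=np.array([-np.sin(a),np.cos(a)])
s=read_state();p=s["eef_pos"];print(s["time_s"],p.round(4),s["tool_rot"].round(4),"w",s["gripper_width"]*85,"F",s["contact_force"].round(1))
x=(p[:2]-O)@e;y=(p[:2]-O)@d;print("mat frame tcp",x,y,"face x",x+.045,"ang",np.degrees(s["tool_rot"][2])-90-6.62)
for n in sys.argv[2:]:
    c=camera(n);np.savez(f"{tag}_{n}.npz",eef=p,rot=s["tool_rot"],**c)
    f=c["frame"]
    if n=="top": f=cv2.resize(f[170:300,300:445],None,fx=5,fy=5,interpolation=cv2.INTER_CUBIC)
    if n=="side": f=cv2.resize(f[140:290,220:360],None,fx=4,fy=4,interpolation=cv2.INTER_CUBIC)
    cv2.imwrite(f"pics/{tag}_{n}.png",f)
E
python3 st.py d1 top side wrist
```

```text
8.1667 [ 0.4205 -0.1579  0.1025] [-3.1396e+00 -1.3000e-03  1.6931e+00] w 14.393500805960281 F [ 0.2 -0.1 -2.2]
mat frame tcp -0.13180386259734786 0.0057965303362520456 face x -0.08680386259734786 ang 0.3863331527763352
```

View pics/d1_top.png

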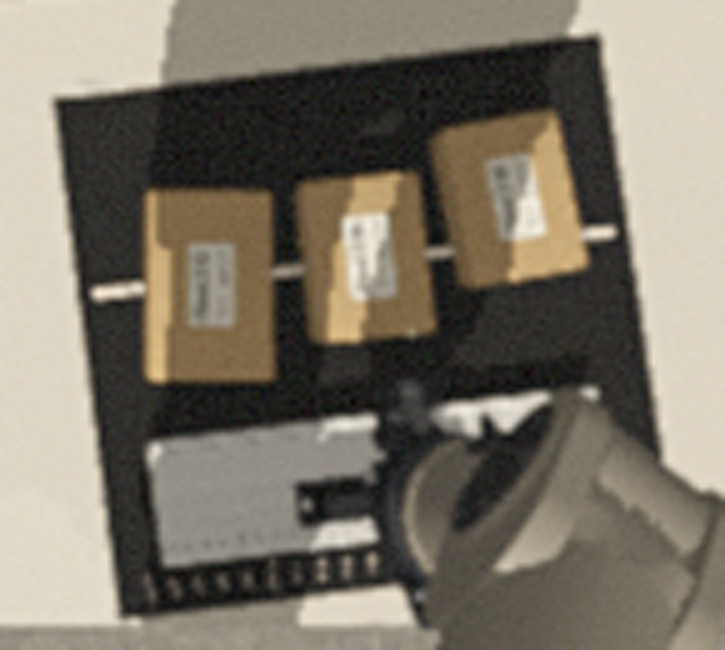

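View pics/d1_side.png

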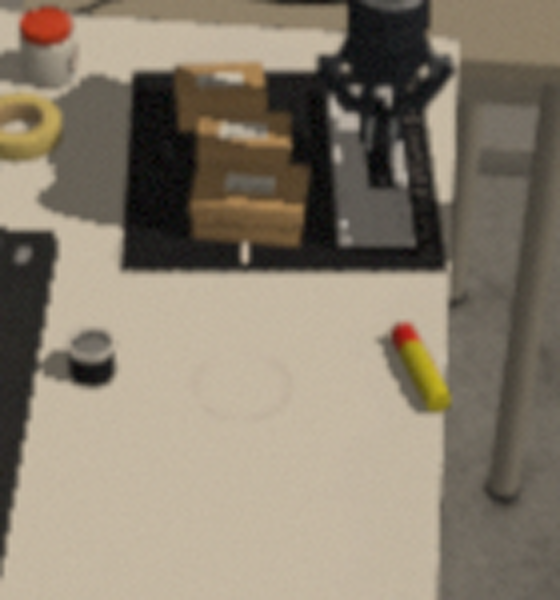

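View pics/d1_wrist.png

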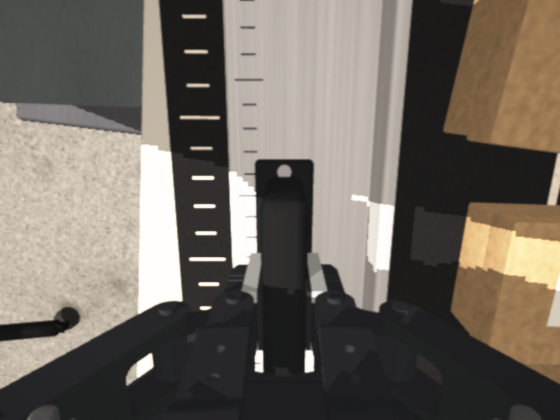

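The face is about 20 mm short of box A, the bar spans all three boxes, and the hand is clear. Pushing now.

>>> servo_tool(plan="1 -0.16 0.4 0 0 0 0;1 0 0.15 0 0 0 0;1 0 0.15 0 0 0 0;1 0 0.15 0 0 0 0;1 0 0.15 0 0 0 0;1 0 0.15 0 0 0 0;1 0 0.15 0 0 0 0;1 0 0.15 0 0 0 0;1 0 0.15 0 0 0 0;1 0 0.15 0 0 0 0")

```text
time_s: 9.15
eef_pos: [0.4647, -0.1581, 0.1028]
tool_rot: [-3.141, -0.0, 1.691]
contact_force: [-0.3, -0.6, -1.7]
gripper_width: 0.166
```

>>> servo_tool(plan="1 0 0.1 0 0 0 0;1 0 0.1 0 0 0 0;1 0 0.1 0 0 0 0;1 0 0.1 0 0 0 0;1 0 0.1 0 0 0 0;1 0 0.1 0 0 0 0;1 0 0.1 0 0 0 0;1 0 0.1 0 0 0 0;1 0 0.1 0 0 0 0;1 0 0.1 0 0 0 0")

```text
time_s: 9.98
eef_pos: [0.4894, -0.155, 0.1029]
tool_rot: [-3.141, -0.0, 1.691]
contact_force: [-0.9, 0.0, -3.1]
gripper_width: 0.17
```

```bash
python3 st.py d2 top wrist
```

```text
9.9833 [ 0.4894 -0.155   0.1029] [-3.1412e+00 -2.0000e-04  1.6911e+00] w 14.415963450085718 F [-0.9  0.  -3.1]
mat frame tcp -0.06306686517681478 0.0007632478788187496 face x -0.018066865176814786 ang 0.2726590967258362
```

View pics/d2_top.png

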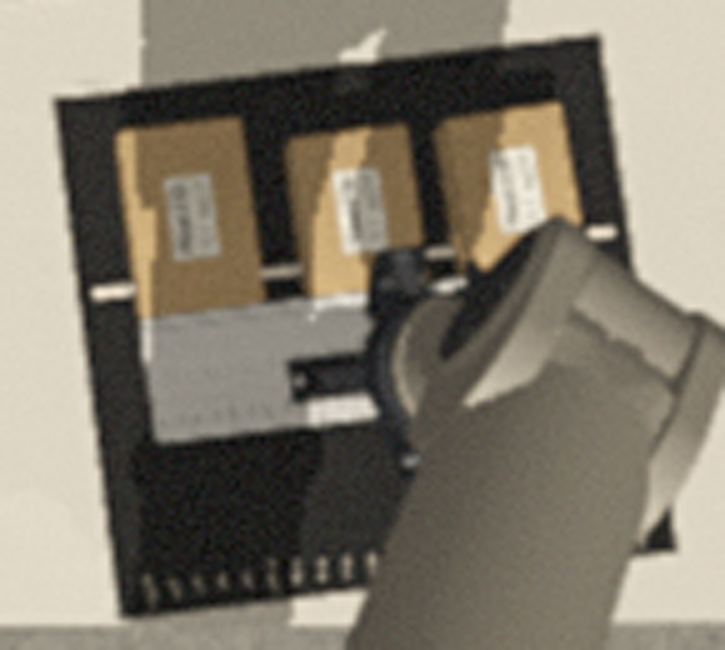

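View pics/d2_wrist.png

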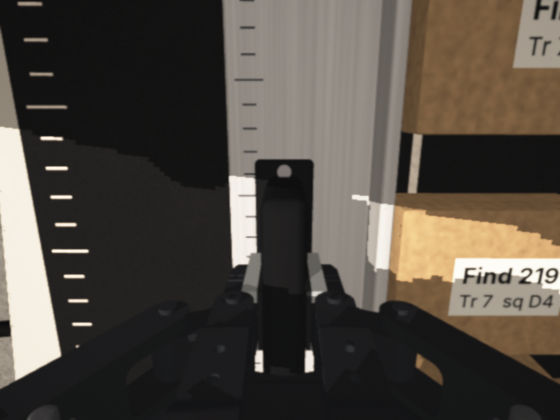

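The boxes ride squarely on the face, and the line is visible in the A–B gap at about (416,163). I'll measure the remaining distance locally.

```bash
cat > rem.py <<'E'
from h import *
import sys
c=np.load(sys.argv[1]);u0,u1,v0,v1=map(int,sys.argv[2:6]);K=c["mtx"];M,T=wristM(c)
hsv=cv2.cvtColor(c["frame"],cv2.COLOR_BGR2HSV);w=(hsv[...,2]>110)&(hsv[...,1]<60)
vs,us=np.nonzero(w[v0:v1,u0:u1]);p=cast(np.c_[us+u0,vs+v0],K,M,.002);q=(p-T[:3,3])@T[:3,:3]
print(len(q),"line in tool",q.mean(0).round(4),"width range",q[:,1].min(),q[:,1].max(),"remaining",q[:,1].mean()-.045)
l=cv2.fitLine(q[:,:2].astype(np.float32),cv2.DIST_HUBER,0,.001,.001).ravel();print("angle line vs tool x deg",np.degrees(np.arctan(l[1]/l[0])))
E
python3 rem.py d2_wrist.npz 407 424 136 190
python3 - <<'E'
import cv2
f=cv2.imread('pics/d2_wrist.png');cv2.imwrite('pics/d2z.png',cv2.resize(f[100:350,340:480],None,fx=2.4,fy=2.4,interpolation=cv2.INTER_CUBIC))
E
```

```text
481 line in tool [0.0439 0.0625 0.1008] width range 0.060338853256701436 0.06459768066736794 remaining 0.017457403688142248
angle line vs tool x deg 0.29049262
```

View pics/d2z.png

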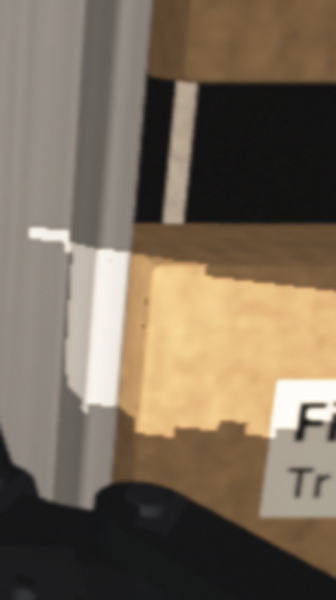

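```bash
python3 - <<'E'
from h import *
for fn in ["d2_wrist.npz","d1_wrist.npz"]:
    c=np.load(fn);K=c["mtx"];Tt=c["tool_from_camera"];g=cv2.GaussianBlur(cv2.cvtColor(c["frame"],cv2.COLOR_BGR2GRAY),(1,5),0).astype(float)
    def edge(rows,u0,u1,sgn):
        out=[]
        for v in rows:
            dd=np.diff(g[v,u0:u1])*sgn;i=dd.argmax()
            if 0<i<len(dd)-1 and dd[i]>15:
                a,b,cc=dd[i-1:i+2];out.append((u0+i+.5+.5*(a-cc)/(a-2*b+cc),v))
        return np.array(out)
    def tool(uv,z):
        return cast(uv,K,Tt,z)
    for nm,E,z in [("back",edge(range(5,170),210,236,1),.0905),("lip-gap",edge(range(136,190) if fn[1]=='2' else range(5,300),385,412,-1),.0705)]:
        q=tool(E,z);l=np.polyfit(q[:,0],q[:,1],1);r=q[:,1]-np.polyval(l,q[:,0]);k=abs(r)<.001;l=np.polyfit(q[k,0],q[k,1],1)
        print(fn,nm,len(q),k.sum(),"slope deg",np.degrees(l[0]),"y at x=0",l[1],"range",q[k,0].min(),q[k,0].max())
E
```

```text
d2_wrist.npz back 165 165 slope deg 0.11831278498421745 y at x=0 -0.024167654592938962 range 0.042393613985043 0.10798959052180868
d2_wrist.npz lip-gap 54 54 slope deg 0.11252756001756888 y at x=0 0.044884384940541304 range 0.03750643545082932 0.0581102038671103
d1_wrist.npz back 165 165 slope deg 0.13574015717996135 y at x=0 -0.02414458714225018 range 0.042392661179694785 0.10798870634957253
d1_wrist.npz lip-gap 273 273 slope deg 0.1502047380023672 y at x=0 0.044920803851327684 range -0.010931711918340012 0.0959077460306003
```

The bar and line are within 0.2° of parallel, with 17.5 mm left. I'll push 16.5 mm and re-measure.

>>> servo_tool(plan="1 0 0.1 0 0 0 0.04;1 0 0.1 0 0 0 0;1 0 0.1 0 0 0 0;1 0 0.1 0 0 0 0;1 0 0.1 0 0 0 0;1 0 0.1 0 0 0 0;1 0 0.06 0 0 0 0;1 0 0 0 0 0 0;1 0 0 0 0 0 0")

```text
time_s: 10.83
eef_pos: [0.5063, -0.1531, 0.1031]
tool_rot: [3.14, 0.0, 1.688]
contact_force: [-0.2, -0.1, -3.1]
gripper_width: 0.172
```

```bash
python3 st.py d3 top wrist
python3 rem.py d3_wrist.npz 392 412 138 185
python3 - <<'E'
import cv2
f=cv2.imread('pics/d3_wrist.png');cv2.imwrite('pics/d3z.png',cv2.resize(f[60:310,340:480],None,fx=2.4,fy=2.4,interpolation=cv2.INTER_CUBIC))
E
```

```text
10.8333 [ 0.5063 -0.1531  0.1031] [3.1404e+00 4.0000e-04 1.6885e+00] w 14.651443808772239 F [-0.2 -0.1 -3.1]
mat frame tcp -0.04602155444328667 0.0006962783734090834 face x -0.0010215544432866722 ang 0.12276034636028488
314 line in tool [0.0456 0.0531 0.1011] width range 0.05092858657520679 0.05469402344888883 remaining 0.008082608068319445
angle line vs tool x deg -2.2830646
```

View pics/d3z.png

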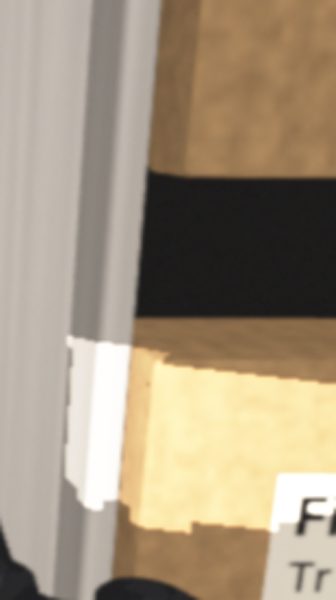

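View pics/d3_top.png

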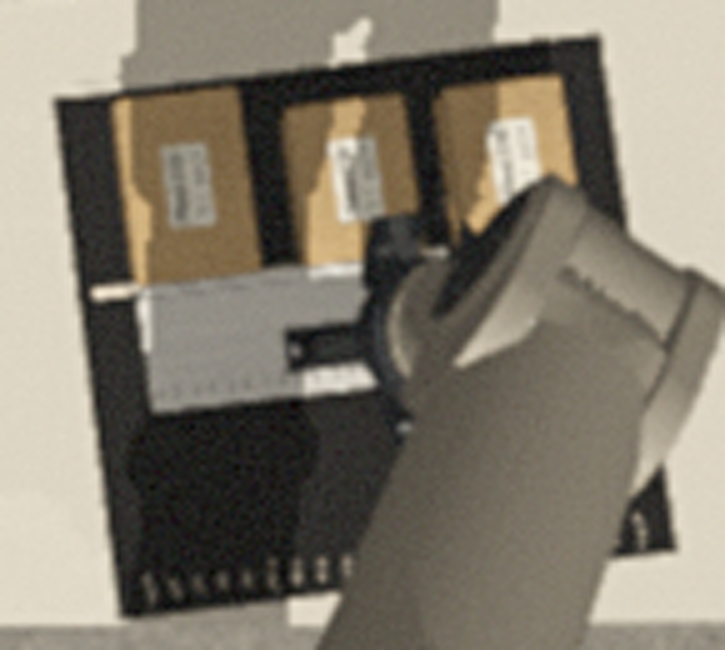

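The line is now hidden beneath the raised lip, so the wrist reading of 8 mm is really the lip and I discard it. By odometry about 0.5–1 mm remains. I'll push 0.5 mm more, then back off and check the fronts against the line.

>>> servo_tool(plan="1 0 0.02 0 0 0 0;1 0 0 0 0 0 0;1 0 0 0 0 0 0;1 0 -0.1 0 0 0 0;1 0 -0.4 0 0 0 0;1 0 -0.8 0 0 0 0;1 0 -0.8 0 0 0 0;1 0 -0.4 0 0 0 0;1 0 0 0 0 0 0;1 0 0 0 0 0 0")

```text
time_s: 11.77
eef_pos: [0.4446, -0.1604, 0.1032]
tool_rot: [3.14, 0.0, 1.688]
contact_force: [-0.1, -0.0, -2.9]
gripper_width: 0.168
```

```bash
python3 st.py d4 top wrist side
```

```text
11.7667 [ 0.4446 -0.1604  0.1032] [3.1399e+00 1.0000e-04 1.6876e+00] w 14.307813640411473 F [-0.1 -0.  -2.9]
mat frame tcp -0.10812783178848291 0.0005380259144791484 face x -0.06312783178848291 ang 0.0750105593052881
```

View pics/d4_wrist.png

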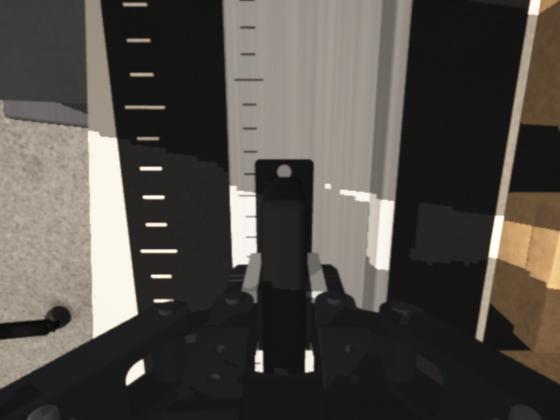

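View pics/d4_top.png

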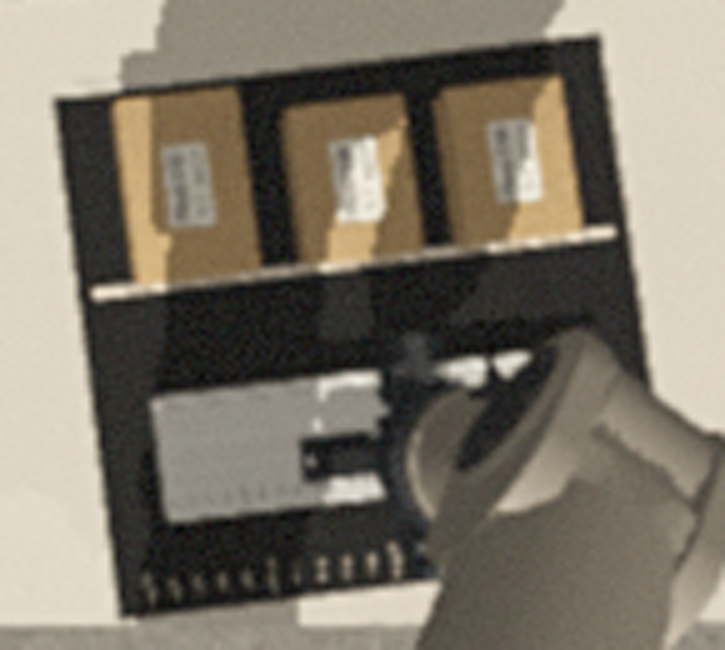

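View pics/d4_side.png

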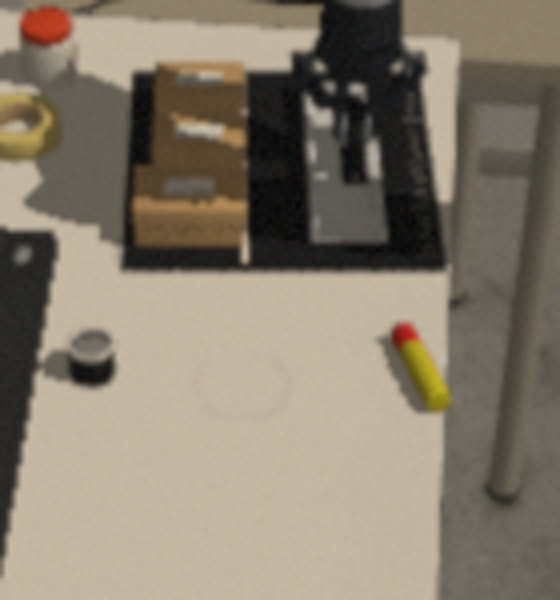

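The row looks flush. The full line is visible in the top view, and the wrist view shows it at u≈482–535 along the box feet. I'll measure how much line shows in front of each box against the gap.

```bash
python3 - <<'E'
from h import *
c=np.load("d4_wrist.npz");f=c["frame"];K=c["mtx"];M,T=wristM(c)
cv2.imwrite('pics/d4z.png',cv2.resize(f[0:350,450:560],None,fx=1.7*1.9,fy=1.7,interpolation=cv2.INTER_CUBIC))
hsv=cv2.cvtColor(f,cv2.COLOR_BGR2HSV)
for v in range(5,345,20):
    r=hsv[v,470:560];print(v,[int(u) for u in 470+np.nonzero((r[:,2]>110)&(r[:,1]<60))[0]][:1], end=' ')
    ix=470+np.nonzero((r[:,2]>110)&(r[:,1]<60))[0]
    if len(ix):
        q=(cast([[ix.min()-.5,v],[ix.max()+.5,v]],K,M,.002)-T[:3,3])@T[:3,:3];print(len(ix),q[:,1].round(4),q[0,0].round(3))
    else: print()
E
```

```text
5 [529] 11 [0.1046 0.1093] 0.111
25 [527] 9 [0.1052 0.109 ] 0.103
45 [523] 10 [0.1048 0.1092] 0.095
65 [520] 9 [0.1049 0.1089] 0.087
85 [517] 9 [0.105  0.1091] 0.079
105 [513] 10 [0.1047 0.1092] 0.07
125 [510] 9 [0.1048 0.1089] 0.061
145 [507] 9 [0.1049 0.1091] 0.052
165 [504] 9 [0.105  0.1093] 0.043
185 [500] 9 [0.1046 0.1089] 0.033
205 [497] 9 [0.1047 0.1091] 0.023
225 [493] 10 [0.1043 0.1093] 0.013
245 [490] 9 [0.1044 0.109 ] 0.002
265 [487] 9 [0.1045 0.1091] -0.009
285 [484] 8 [0.1046 0.1088] -0.02
305 [481] 8 [0.1047 0.109 ] -0.032
325 [477] 9 [0.1043 0.1092] -0.044
```

View pics/d4z.png

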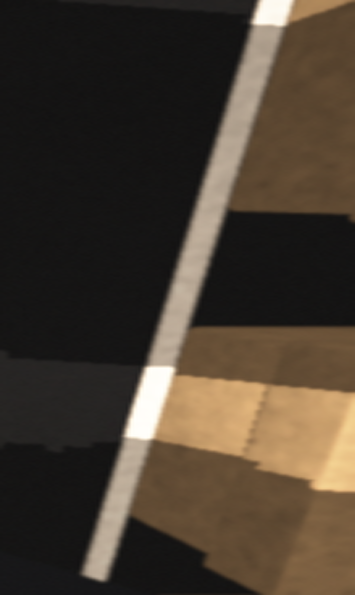

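```bash
python3 - <<'E'
from h import *
O=np.array([.5521,-.1485]);a=np.radians(6.62);e=np.array([np.cos(a),np.sin(a)]);d=np.array([-np.sin(a),np.cos(a)])
c=np.load("d4_wrist.npz");K=c["mtx"];M,T=wristM(c);z=c["z_map"]
lx=.107-.10813 # line center in this frame
print("line centre x here",lx)
for v in (60,100,150,220,260,300):
    print(v)
    for u in range(490 if v>150 else 505,560,5):
        dd=z[v,u]
        if dd==0: continue
        P=(M@[(u-K[0,2])/K[0,0]*dd,(v-K[1,2])/K[1,1]*dd,dd,1])[:3]
        print("   ",u,round(float((P[:2]-O)@e-lx)*1000,1),"y",round(float((P[:2]-O)@d)*1000,0),"z",round(P[2]*1000,1))
E
```

```text
line centre x here -0.001130000000000006
60
    505 -9.1 y 90.0 z 2.5
    510 -6.8 y 90.0 z 2.3
    515 -4.7 y 90.0 z 2.6
    520 -2.4 y 90.0 z 2.4
    525 0.2 y 90.0 z 1.7
    530 2.3 y 90.0 z 2.0
    535 1.1 y 89.0 z 7.1
    540 1.5 y 89.0 z 9.8
    545 1.8 y 88.0 z 12.4
    550 1.9 y 88.0 z 15.3
    555 1.3 y 88.0 z 19.1
100
    505 -5.9 y 73.0 z 1.8
    510 -3.5 y 73.0 z 1.5
    515 -1.3 y 73.0 z 1.7
    520 1.2 y 73.0 z 1.4
    525 1.8 y 73.0 z 4.0
    530 2.1 y 73.0 z 6.9
    535 1.1 y 73.0 z 11.7
    540 1.8 y 72.0 z 13.9
    545 1.7 y 72.0 z 17.1
    550 2.2 y 72.0 z 19.2
    555 0.7 y 72.0 z 24.1
150
    505 -3.0 y 50.0 z 3.0
    510 0.0 y 50.0 z 2.0
    515 3.0 y 50.0 z 0.9
    520 5.1 y 50.0 z 1.3
    525 7.7 y 50.0 z 1.0
    530 10.0 y 50.0 z 1.2
    535 11.4 y 50.0 z 2.5
    540 14.3 y 50.0 z 1.7
    545 17.2 y 50.0 z 1.0
    550 19.9 y 50.0 z 0.5
    555 21.8 y 50.0 z 1.2
220
    490 -3.8 y 16.0 z 1.3
    495 -1.1 y 16.0 z 1.0
    500 1.1 y 16.0 z 1.5
    505 1.2 y 17.0 z 5.2
    510 1.5 y 18.0 z 8.4
    515 1.2 y 19.0 z 12.4
    520 2.4 y 20.0 z 14.1
    525 1.4 y 21.0
[... 208 characters left out ...]
.0 y -6.0 z 1.4
    500 1.4 y -3.0 z 6.3
    505 2.2 y -2.0 z 8.9
    510 1.4 y -0.0 z 13.6
    515 1.2 y 1.0 z 17.4
    520 2.0 y 2.0 z 19.6
    525 1.9 y 4.0 z 22.8
    530 -0.3 y 6.0 z 28.9
    535 -0.4 y 7.0 z 31.8
    540 -0.7 y 9.0 z 35.0
    545 -0.2 y 10.0 z 37.0
    550 -0.5 y 11.0 z 39.9
    555 1.0 y 11.0 z 40.6
300
    490 1.7 y -27.0 z 3.3
    495 1.1 y -25.0 z 8.2
    500 0.9 y -22.0 z 12.3
    505 1.3 y -21.0 z 15.3
    510 1.6 y -19.0 z 18.5
    515 1.6 y -17.0 z 21.8
    520 0.5 y -14.0 z 26.5
    525 0.6 y -13.0 z 29.4
    530 0.4 y -11.0 z 32.5
    535 -0.1 y -9.0 z 35.9
    540 0.3 y -8.0 z 38.1
    545 0.4 y -6.0 z 40.6
    550 2.5 y -6.0 z 40.5
    555 4.2 y -6.0 z 40.9
```

The lids (z>25 mm) overhang the bodies by about 1.8 mm. Lid fronts sit at about −0.2 mm and body fronts at about +1.6 mm from the line's centre, so the row is where it should be. I'll lift and carry the bar back left, then check box C with the view clear while still holding the bar.

>>> servo_tool(plan="1 0 0 -0.9 0 0 0;1 0 0 -0.9 0 0 0;1 0 0 -0.9 0 0 0;1 0.89 0.25 0 0 0 0;1 0.89 0.25 0 0 0 0;1 0.89 0.25 0 0 0 0;1 0.89 0.25 0 0 0 0;1 0.89 0.25 0 0 0 0;1 0.89 0.25 0 0 0 0;1 0.89 0.25 0 0 0 0")

```text
time_s: 12.75
eef_pos: [0.4703, 0.0011, 0.1706]
tool_rot: [3.14, 0.0, 1.689]
contact_force: [0.9, -0.1, -3.0]
gripper_width: 0.171
```

>>> servo_tool(plan="1 0.89 0.25 0 0 0 0;1 0.89 0.25 0 0 0 0;1 0.89 0.25 0 0 0 0;1 0.89 0.25 0 0 0 0;1 0.89 0.25 0 0 0 0;1 0.89 0.25 0 0 0 0;1 0.89 0.25 0 0 0 0;1 0.89 0.25 0 0 0 0;1 0.89 0.25 0 0 0 0;1 0.89 0.25 0 0 0 0")

```text
time_s: 13.58
eef_pos: [0.5058, 0.2299, 0.1703]
tool_rot: [3.141, -0.0, 1.69]
contact_force: [0.5, -0.4, -2.6]
gripper_width: 0.174
```

>>> servo_tool(plan="1 0.89 0.25 0 0 0 0;1 0.89 0.25 0 0 0 0;1 0 0 0 0 0 0;1 0 0 0 0 0 0")

```text
time_s: 13.92
eef_pos: [0.5123, 0.2766, 0.1698]
tool_rot: [3.141, -0.001, 1.694]
contact_force: [0.3, -0.5, -3.5]
gripper_width: 0.171
```

```bash
python3 st.py d5 top side wrist; python3 - <<'E'
import cv2,numpy as np
cv2.imwrite("pics/d5full.png",np.load("d5_top.npz")["frame"])
E
```

```text
13.9167 [0.5123 0.2766 0.1698] [ 3.1415e+00 -6.0000e-04  1.6936e+00] w 14.529016020767719 F [ 0.3 -0.5 -3.5]
mat frame tcp 0.009427948014931386 0.4268597494935008 face x 0.054427948014931386 ang 0.4149878778547178
```

View pics/d5_top.png

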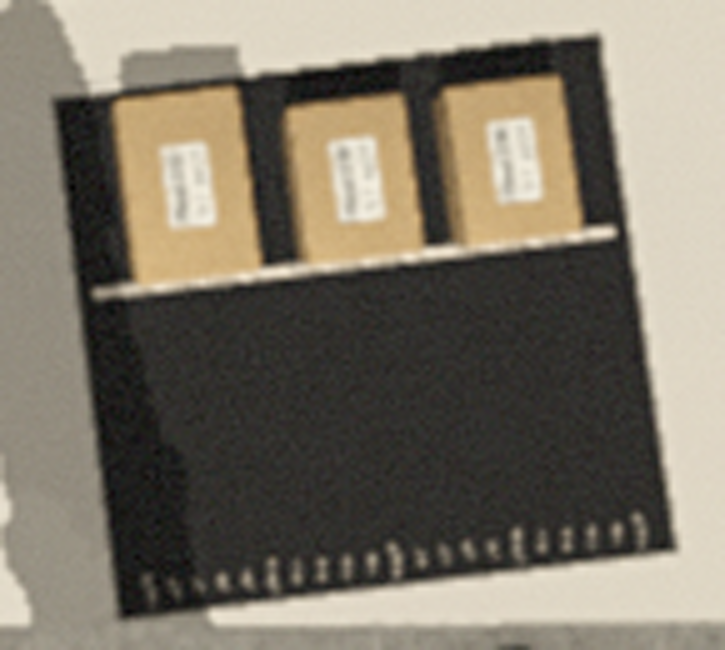

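View pics/d5full.png

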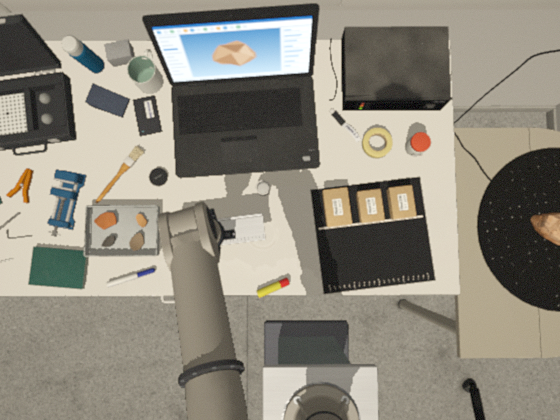

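View pics/d5_wrist.png

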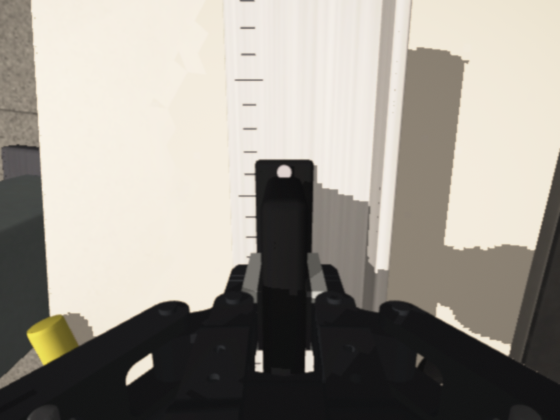

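Top view: the row is straight along the line and the mat is otherwise clear. The landing spot is free, with the tray at u<160 and the glue stick at (273,288). A quick numeric check of each lid's front edge first.

```bash
python3 - <<'E'
from h import *
c=np.load("d5_top.npz");K=c["mtx"];M=c["world_from_camera"];f=c["frame"];hsv=cv2.cvtColor(f,cv2.COLOR_BGR2HSV)
O=np.array([.5521,-.1485]);a=np.radians(6.62);e=np.array([np.cos(a),np.sin(a)]);d=np.array([-np.sin(a),np.cos(a)])
S=hsv[...,1].astype(float)
w=f.astype(int).sum(2)
# line: white, low sat; box: sat high. per-column transition row
for nm,u0,u1,h in [("a",328,351,.047),("b",361,383,.042),("c",393,415,.042)]:
    E=[];L=[]
    for u in range(u0,u1):
        col=S[205:240,u]; dd=-np.diff(col);i=dd[:].argmax()
        if 0<i<len(dd)-1:
            A,B,C=dd[i-1:i+2];E.append((u,205+i+.5+.5*(A-C)/(A-2*B+C)))
        g=w[205:240,u].astype(float);dg=-np.diff(g);j=dg.argmax();L.append((u,205+j+.5))
    P=cast(E,K,M,h)[:,:2]-O;x=P@e*1000;y=P@d*1000;k=abs(x-np.median(x))<3
    p=np.polyfit(y[k],x[k],1);Q=cast(L,K,M,.002)[:,:2]-O
    print(nm,"lid front x mm",x[k].mean().round(2),"slope deg",np.degrees(p[0]).round(2),"y",y.min().round(0),y.max().round(0),"line near edge",np.median(Q@e*1000).round(2),k.sum())
v,u=np.nonzero((hsv[...,1]>80)&(w>200)&(hsv[...,0]<25)&(hsv[...,0]>8))
zm=c["z_map"]
E
```

```text
a lid front x mm -8.09 slope deg 5.78 y 66.0 131.0 line near edge -5.77 2
b lid front x mm -0.67 slope deg -0.41 y -21.0 36.0 line near edge -5.63 11
c lid front x mm -30.42 slope deg -4.61 y -111.0 -50.0 line near edge -5.54 3
```

```bash
python3 - <<'E'
from h import *
c=np.load("d5_top.npz");f=c["frame"]
cv2.imwrite("pics/d5zz.png",cv2.resize(f[200:240,315:430],None,fx=6.9,fy=9,interpolation=cv2.INTER_NEAREST))
E
```

```text
(no output)
```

View pics/d5zz.png

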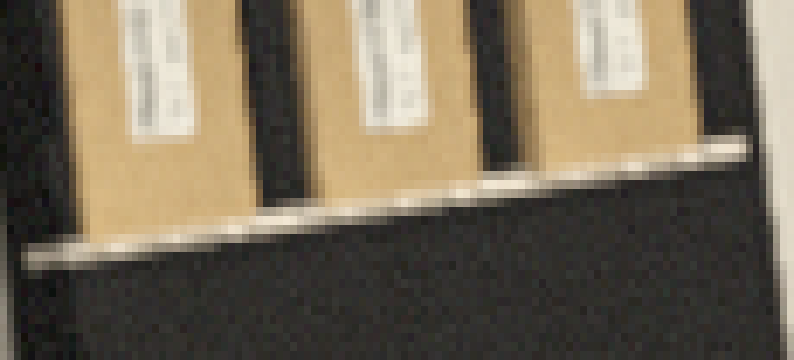

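The colour-edge numbers for A and C failed: too few inliers, and they locked on the labels. By eye, all three lids leave the same visible line thickness, so the row is flush and on the line. Now laying the bar down.

>>> servo_tool(plan="1 -0.8 0 0 0 0 0;1 0 0 0.7 0 0 0;1 0 0 0.7 0 0 0;1 0 0 0.7 0 0 0;1 0 0 0.6 0 0 0;1 0 0 0.05 0 0 0;1 0 0 0 0 0 0;1 0 0 0 0 0 0")

```text
time_s: 14.73
eef_pos: [0.5156, 0.253, 0.1026]
tool_rot: [3.14, -0.0, 1.687]
contact_force: [-0.3, 0.3, -1.9]
gripper_width: 0.17
```

>>> servo_tool(plan="1 0 0 0.05 0 0 0;1 0 0 0.03 0 0 0;1 0 0 0 0 0 0;1 0 0 0 0 0 0")

```text
time_s: 15.07
eef_pos: [0.515, 0.2537, 0.1002]
tool_rot: [3.141, -0.0, 1.689]
contact_force: [-0.2, 0.6, -1.1]
gripper_width: 0.172
```

```bash
python3 st.py d6 wrist; python3 - <<'E'
from h import *
c=np.load("d6_wrist.npz");K=c["mtx"];M,T=wristM(c);z=c["z_map"]
for (u,v) in [(330,60),(330,120),(245,60),(460,60),(150,60),(150,200),(330,200),(396,60),(392,200)]:
    d=z[v,u];P=(M@[(u-K[0,2])/K[0,0]*d,(v-K[1,2])/K[1,1]*d,d,1])[:3];print(u,v,(P*1000).round(1))
E
```

```text
15.0667 [0.515  0.2537 0.1002] [ 3.1408e+00 -4.0000e-04  1.6885e+00] w 14.644836320953534 F [-0.2  0.6 -1.1]
mat frame tcp 0.009534324066063611 0.40377043100460325 face x 0.05453432406606361 ang 0.12640340726054422
330 60 [524.5 343.3   7.9]
330 120 [528.1 319.3   8.8]
245 60 [489.4 339.1   8.4]
460 60 [582.2 351.3  -0.6]
150 60 [446.9 335.2  -0.5]
150 200 [447.9 271.5  -1.4]
330 200 [533.5 284.    8.4]
396 60 [546.1 343.1  29.1]
392 200 [555.1 291.4  28.5]
```

The plate is still about 3 mm above the desk, so I'll lower gently.

>>> servo_tool(plan="1 0 0 0.04 0 0 0;1 0 0 0.04 0 0 0;1 0 0 0 0 0 0;1 0 0 0 0 0 0")

```text
time_s: 15.45
eef_pos: [0.5147, 0.2535, 0.0975]
tool_rot: [-3.141, 0.0, 1.688]
contact_force: [0.6, -0.2, -1.9]
gripper_width: 0.173
```

>>> servo_tool(plan="1 0 0 0.04 0 0 0;1 0 0 0 0 0 0;1 0 0 0 0 0 0")

```text
time_s: 15.7
eef_pos: [0.5149, 0.2535, 0.0972]
tool_rot: [3.142, -0.0, 1.688]
contact_force: [-2.7, -2.0, 4.2]
gripper_width: 0.168
```

>>> servo_tool(plan="1 0 0 0.02 0 0 0;1 0 0 0 0 0 0;1 0 0 0 0 0 0")

```text
time_s: 15.95
eef_pos: [0.5148, 0.2535, 0.0972]
tool_rot: [-3.142, -0.001, 1.688]
contact_force: [-3.5, -0.9, 6.1]
gripper_width: 0.173
```

It's on the desk (contact about 6 N). Release and rise straight up.

>>> servo_tool(plan="0.3 0 0 0 0 0 0;0.2 0 0 0 0 0 0;0.1 0 0 0 0 0 0;0 0 0 0 0 0 0;0 0 0 0 0 0 0;0 0 0 0 0 0 0")

```text
time_s: 16.45
eef_pos: [0.5149, 0.2535, 0.096]
tool_rot: [3.142, 0.0, 1.688]
contact_force: [0.2, -1.0, -0.0]
gripper_width: 0.498
```

>>> servo_tool(plan="0 0 0 -0.2 0 0 0;0 0 0 -0.6 0 0 0;0 0 0 -0.9 0 0 0;0 0 0 -0.9 0 0 0;0 0 0 -0.9 0 0 0;0 0 0 -0.9 0 0 0;0 0 0 -0.9 0 0 0;0 0 0 -0.9 0 0 0;0 0 0 0 0 0 0;0 0 0 0 0 0 0")

```text
time_s: 17.28
eef_pos: [0.5156, 0.2536, 0.253]
tool_rot: [3.138, -0.002, 1.688]
contact_force: [0.1, 0.0, -0.1]
gripper_width: 0.495
```

```bash
python3 st.py d7 wrist top; python3 - <<'E'
from h import *
cv2.imwrite("pics/d7full.png",np.load("d7_top.npz")["frame"])
c=np.load("d7_wrist.npz");K=c["mtx"];M,T=wristM(c);z=c["z_map"]
for (u,v) in [(320,60),(320,120),(320,280),(200,60),(200,280),(400,60)]:
    d=z[v,u];P=(M@[(u-K[0,2])/K[0,0]*d,(v-K[1,2])/K[1,1]*d,d,1])[:3];print(u,v,(P*1000).round(1))
E
```

```text
17.2833 [0.5156 0.2536 0.253 ] [ 3.1381e+00 -1.6000e-03  1.6882e+00] w 42.112376773481564 F [ 0.1  0.  -0.1]
mat frame tcp 0.010140237913410406 0.4036480828838655 face x 0.055140237913410405 ang 0.10840794901293282
320 60 [533.9 364.9   4.6]
320 120 [540.6 317.6   6.6]
320 280 [562.1 169.8   5.5]
200 60 [434.8 354.   -1.6]
200 280 [485.1 257.8 201.8]
400 60 [601.  373.7  -1.8]
```

View pics/d7_wrist.png

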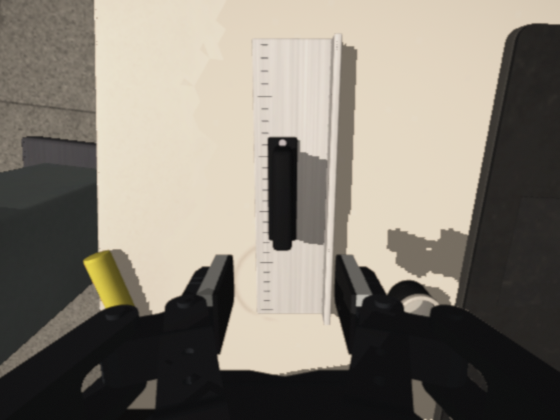

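View pics/d7full.png

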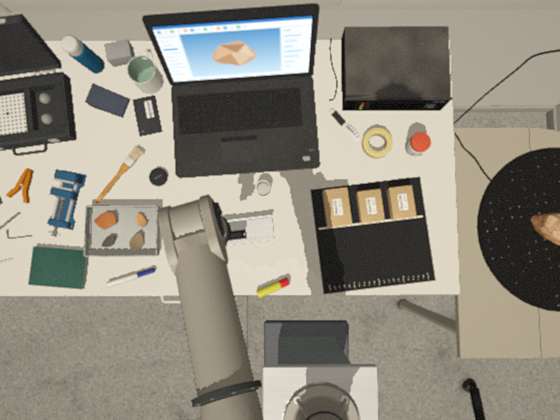

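Bar lies flat, released and clear; nothing else has moved. One last depth check of the three lid fronts, then hand in.

```bash
python3 - <<'E'
from station import *
from h import *
c=np.load("d7_top.npz");K=c["mtx"];M=c["world_from_camera"];z=c["z_map"]
O=np.array([.5521,-.1485]);a=np.radians(6.62);e=np.array([np.cos(a),np.sin(a)]);d=np.array([-np.sin(a),np.cos(a)])
v,u=np.mgrid[0:420,0:560]
P=(np.stack([(u-K[0,2])/K[0,0]*z,(v-K[1,2])/K[1,1]*z,z,np.ones_like(z)],-1)@M.T)[...,:3]
X=(P[...,:2]-O)@e*1000;Y=(P[...,:2]-O)@d*1000;Z=P[...,2]
for nm,y0,y1 in [("a",60,140),("b",-30,45),("c",-125,-42)]:
    m=(Z>.033)&(Z<.055)&(Y>y0)&(Y<y1)&(X>-40)&(X<130)
    ys=Y[m];xs=X[m];c1=np.median(ys)
    fr=[]
    for t in np.arange(-24,25,6):
        k=abs(ys-c1-t)<3;fr.append(xs[k].min())
    p=np.polyfit(np.arange(-24,25,6),fr,1)
    print(nm,m.sum(),"front",np.mean(fr).round(1),"deg",np.degrees(np.arctan(p[0])).round(1),"y",ys.min().round(0),ys.max().round(0))
E
```

```text
a 931 front -1.1 deg 0.0 y 61.0 129.0
b 733 front -1.2 deg -0.7 y -30.0 33.0
c 748 front -1.2 deg -0.8 y -121.0 -55.0
```

```bash
python3 -c "
from station import *
print(hand_in()); print(read_state()['time_s'])"
```

```text
the job is handed in; nothing more can be done
None
the job is handed in; nothing more can be done
```

The three boxes now stand flush in one straight row along the white line. The straightedge lies flat on the desk to the left of the mat, released. I handed the job in at about 17.4 s. The hand stayed clear of the boxes, and contact forces read after each move stayed under about 8 N.

**Row position:** the final top-camera depth check put the lid fronts of A, B and C at −1.1, −1.2 and −1.2 mm from my estimate of the line. Their angles to it were 0.0, −0.7 and −0.8°, with roughly 1.5 mm resolution. The wrist depth check on A and B after the push put the lid fronts within 0.5 mm of the line's centre. The box bodies sit about 1.6 mm beyond it because the lids overhang.

**Straightedge:** the wrist image and depth show the bar flat on the desk, with its plate top at about 6 mm. In the top and wrist views the other objects look unmoved.

**Checks that failed or disagreed:**
- **Line distance:** one wrist reading of 8 mm to the line near the end of the push was the lip hiding the line, so I ignored it and used the arm's travel instead.
- **Lid edges:** a colour-edge fit of the lids failed for A and C because it locked onto other edges. I replaced it with the depth check above.
- **Bar position:** the first top-view estimate of the bar's position was about 7 mm off from the wrist view. I went mainly by the wrist view.

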